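# Tip over the open incubator cover, catch it and lower it shut

## Task

The hinged blue cover of the small white block incubator stands open, leaning back past upright. Push it forward over its balance point, catch it on a finger as it falls, and lower it fully shut on that finger without letting it drop or slam. Nothing is to be gripped, pinched or lifted; leave the incubator's vials and the things beside it alone, and end clear of everything.

Things in the scene. Friction and masses are not known exactly. Their poses are not given: they have to be found in the camera images.
- incubator: white block incubator, fixed to the table, 140 (x) x 160 (y) mm, 75 mm high, open on top. Origin: centre of its underside on the table. Its own -x axis points to its front (display and small round keys), +x to its back where the hinge is, z up; as seen from the robot the front faces roughly right and the hinge is on the left, turned up to about 35 degrees either way. Nine wells inside, two with vials; the vials' tops stay below the cover
- hinge_mid (a point): middle of the cover's hinge axis, at the incubator's back rim, 79 mm above the table (75 mm behind the incubator's origin). The axis runs along the incubator's y
- cover_edge (a point): middle of the front (free) edge of the blue cover, half-way through its thickness; moves with the cover, 165 mm from the hinge axis. The cover is a flat smooth rigid plate 8 mm thick and 164 mm wide, 180 g. Shut, it lies level at 79 mm height and its front edge stands 20 mm out past the incubator's front wall, so a fingertip slanting in from the front can be under it
- cover (a joint): opening angle of the cover (rad): 0 shut and level, 1.57 upright, 1.9 leaning back on its stop. It is a free hinge with a little friction (12 mN m) and light damping (28 mN m per rad/s): within about 0.08 rad of upright it may stay where it is, farther forward it falls shut by itself within about a second and then slams (at 4 to 5 rad/s), farther back it falls back to the stop
- vial_b: glass vial with black cap, 23 mm across, 54 mm tall, standing loose in a well; origin at the centre of its underside
- vial_c: glass vial with black cap, 23 mm across, 54 mm tall, standing loose in a well; origin at the centre of its underside
- petri: loose clear round dish, 64 mm across, 16 mm high, on the table in front of the incubator, 170 to 210 mm from its centre along its own -x; origin at the centre of its underside
- tape_roll: loose roll of green tape, 64 mm across, 19 mm high, on the table behind the incubator (its own +x side, past the hinge); origin at the centre of its underside

How it is judged:
By the outcome, as a careful person would: the job done as asked, in the order asked, and still so for the second after the job is handed in, with the robot touching nothing.
It also fails if it takes over 48 s, if anything falls off the work surface, if the arm or the gripper's body presses on something with over 40 N, if the wrist force passes 120 N, or if a joint passes its speed limit or range.

## Robot

A 7-joint arm with a two-finger parallel gripper is mounted at the origin on the work surface; the furniture and walls round the work are solid. World frame = base frame: x ahead of the robot, y to its left, z up, the work surface at z = 0. Lengths are in m, angles in rad, forces in N, time in s.
With the tool pointing down it reaches from about 0.425 to 0.95 m from the base axis. Payload 16.7 kg.
Tool frame: the origin (TCP) lies at the very end of the fingers, on their centre line; the grasp point (between the pads) lies 19 mm behind it; z points along the fingers, x is the direction in which the jaws open and shut, and the axes are right-handed (so a half turn about z gives the same grasp; the last joint's range is limited). The gripper opens to 94 mm and grips with 3 to 60 N. Pads are 16 mm wide; open, the fingers measure 119 mm over their backs; the gripper's body (75 mm by 177 mm) begins 78 mm behind the grasp point.
Start: joints at [-1.282, 0.426, 0.074, 1.606, -0.034, 1.111, -0.067], TCP at [0.287, 0.611, 0.205] pointing down, gripper open.
Joint ranges: [-2.85, 2.85], [-0.5, 2.14], [-1.23, 1.37], [0.21, 2.46], [-1.02, 4.16], [0.16, 2.05], [-2.73, 2.73]. Speed limits (rad/s): [1.89, 1.89, 2.39, 2.39, 3.01, 3.01, 3.01].

## Interface

Orientations are given as a unit quaternion [x, y, z, w].
In Python, from bench import ctrl gives the robot as it stands.
- The arm moves only by the shell command python3 -m inch 'ROWS' [OPENING]. ROWS is JSON, a list of rows, each an object of numbers: "tx", "ty", "tz": the shift along the tool's x, y, z in cm; "ax", "ay", "az": the turn, a rotation vector about the tool's x, y, z in degrees. In form: [{"tx": .., "ty": .., "tz": .., "ax": .., "ay": .., "az": ..}, ...]. A call has 1 to 20 rows; each row is the pose to reach, as a shift and turn from the pose commanded when the call began, along the tool's axes at that moment; what a row does not reach only later rows make up. A row lasts 1/12 s, in which the tool goes at most 41.7 mm and 7.16 degrees, less where a joint would pass 70% of its speed; a pose out of reach is approached as far as the arm can. A call with a gripper value outside its range is refused whole. OPENING is the closure, from -1 (fully open) to 1 (shut), set as the call begins (- or left out, the last holds). The fingers move at their own pace and stop on an object; the grip force is fixed at half the most. Time passes only in rows, so rows that repeat a pose let the fingers close. It gives the time, the measured TCP pose, the force and the opening at its end, in the units of the state.
- ctrl.state(): the state, without advancing time (a new reading comes with each control period).
- ctrl.get_image(name): name is "side" or "top"; returns (picture, depth): 400x640x3 uint8, blue, green, red; 400x640 float32, m along the optical axis (not along the pixel's ray), 0 where there is no reading.
- ctrl.camera_info(name): a dict with "K" (3x3 intrinsics, pixels), "xyz" and "orientation" of the camera in the world. Camera axes: x right, y down, z forward; pixel columns grow to the right and rows downward; lengths in m; the calibration is good to about 2 mm. A picture is of the moment at which its call begins. camera_info takes no time and is no camera call.
- ctrl.finish_job(): hands the job in, once; it reports no verdict.
The state is a dict: "t": time; "qpos": joint angles; "dq": joint speeds; "effort": joint torques, N m; "tcp_pos": TCP position; "eef_rot": TCP orientation; "contact_force": force on the tool from outside, world axes, zero at the start; "moment": the same for the moment, N m; "opening": opening from 0.0 (shut) to 1.0 (fully open).
Only numpy, scipy, OpenCV 4.12 (cv2) and the standard library are available. Lean on these libraries where they do the work, as an engineer would, in place of code of your own. Each camera call takes 0.05 s, during which the arm holds its last target. There are 200 camera calls.

## Working session

There is one attempt and no reset: what is moved stays moved. The work goes in short steps, Python scripts to look and compute and a shell command to move; the robot and the scene stay as the last step left them, time stands still between calls to the robot, and variables do not carry over. Pictures are saved under pics/ and viewed, about 8 in all and at most 12, crops included, and the job is handed in when it is done.

```bash
ls; mkdir -p pics
python3 - <<'E'
from bench import ctrl
import cv2,numpy as np
np.set_printoptions(precision=4,suppress=True)
s=ctrl.state();print(s)
for n in("side","top"):
    im,d=ctrl.get_image(n);cv2.imwrite(f"pics/{n}0.png",im);np.savez(f"{n}0.npz",im=im,d=d)
    print(n,ctrl.camera_info(n))
E
```

```text
pics
{'t': 0.0, 'qpos': array([-1.2815,  0.4267,  0.0738,  1.6066, -0.0341,  1.1108, -0.0671]), 'dq': array([-0.0009,  0.0013, -0.0001,  0.0003,  0.0011, -0.0006, -0.0004]), 'effort': array([ -0.002 , -93.5819,   3.6663, -45.4183,  -0.0487,   0.0204,
         0.0001]), 'tcp_pos': array([0.2866, 0.6107, 0.2048]), 'eef_rot': array([ 0.8441,  0.5363, -0.0005,  0.0004]), 'contact_force': array([ 0.3146,  0.4303, -0.2753]), 'moment': array([ 0.0136,  0.0038, -0.0082]), 'opening': 1.0024164471346633}
side {'K': array([[404.1115,   0.    , 314.173 ],
       [  0.    , 404.1115, 199.2872],
       [  0.    ,   0.    ,   1.    ]]), 'xyz': array([0.428 , 0.7706, 0.5801]), 'orientation': array([-0.0729,  0.8886, -0.4516,  0.0338])}
top {'K': array([[467.251 ,   0.    , 319.659 ],
       [  0.    , 467.251 , 197.8388],
       [  0.    ,   0.    ,   1.    ]]), 'xyz': array([0.3871, 0.122 , 1.0984]), 'orientation': array([-0.6993,  0.7118, -0.0521,  0.0395])}
```

View pics/side0.png

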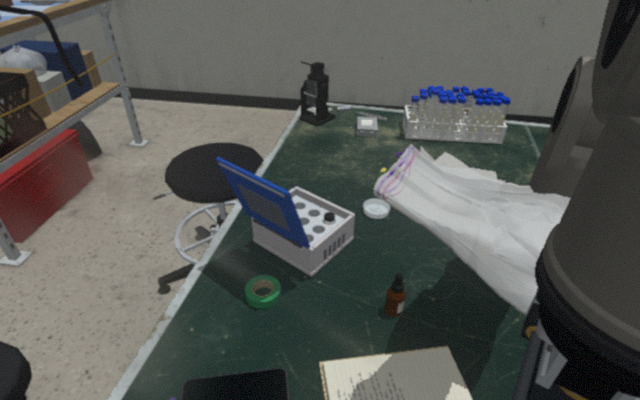

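View pics/top0.png

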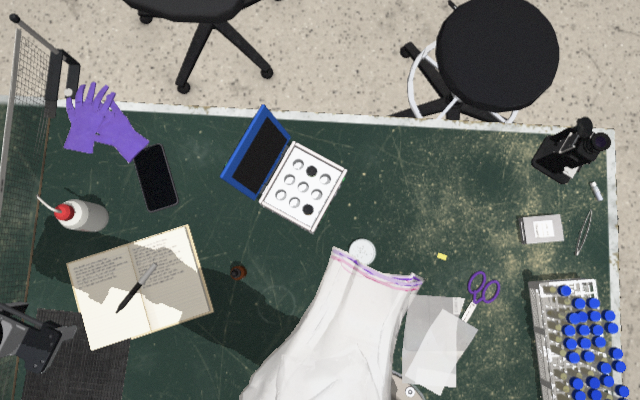

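The cover (blue), its hinge on the left, green tape left, and petri right are visible in the side view. In the top view the incubator centre is near (303,187) and the petri near (362,252). The tape is hidden behind the cover there. Next I'll measure.

```bash
cat > h.py <<'E'
import numpy as np,cv2
from scipy.spatial.transform import Rotation as R
from bench import ctrl
np.set_printoptions(precision=4,suppress=True)
def cloud(n,d):
    c=ctrl.camera_info(n);K=c["K"];v,u=np.mgrid[:d.shape[0],:d.shape[1]]
    p=np.stack([(u-K[0,2])/K[0,0]*d,(v-K[1,2])/K[1,1]*d,d],-1)
    return p@R.from_quat(c["orientation"]).as_matrix().T+c["xyz"]
def proj(n,p):
    c=ctrl.camera_info(n);q=(np.atleast_2d(p)-c["xyz"])@R.from_quat(c["orientation"]).as_matrix()
    return (q/q[:,2:])@c["K"].T
E
python3 - <<'E'
from h import *
for n in("side","top"):
    z=np.load(n+"0.npz");im,d=z["im"],z["d"];P=cloud(n,d)
    hsv=cv2.cvtColor(im,cv2.COLOR_BGR2HSV)
    print(n,"base",proj(n,[[0,0,0],[.287,.611,.205]]))
    if n=="top": pts=[(303,187),(362,252),(350,300),(280,300),(341,155),(305,227),(262,195),(292,143),(265,110),(225,175),(238,270),(270,150)]
    else: pts=[(376,208),(480,200),(420,170),(262,292),(290,240),(397,300),(345,230)]
    for u,v in pts: print((u,v),P[v,u],im[v,u])
    b=(hsv[...,0]>105)&(hsv[...,0]<125)&(hsv[...,1]>150)&(hsv[...,2]>60)&(d>0)
    X=P[b]; X=X[(X[:,2]>.05)&(X[:,2]<.3)&(abs(X[:,1]-.2)<.25)&(X[:,0]>.3)]
    m=X.mean(0);U,S,V=np.linalg.svd(X-m,full_matrices=False);print("cover",len(X),m,V[2],S/np.sqrt(len(X)),X.min(0),X.max(0))
    k=(P[...,2]>.066)&(P[...,2]<.080)&(hsv[...,1]<60)&(hsv[...,2]>120)&(P[...,0]>.4)
    Y=P[k][:,:2].astype(np.float32)
    if len(Y): print("rim",len(Y),cv2.minAreaRect(Y),cv2.boxPoints(cv2.minAreaRect(Y)))
    g=(hsv[...,0]>55)&(hsv[...,0]<85)&(hsv[...,1]>150)&(hsv[...,2]>70)&(d>0)&(P[...,2]>.008)&(P[...,2]<.03)
    if g.any(): print("tape",g.sum(),P[g].min(0),P[g].max(0))
E
```

```text
side base [[556.9785 227.4268   1.    ]
 [512.7394 473.0898   1.    ]]
(376, 208) [0.4026 0.0153 0.0146] [188 187 177]
(480, 200) [0.2014 0.0707 0.1023] [168 169 166]
(420, 170) [ 0.3181 -0.0021  0.1159] [184 186 184]
(262, 292) [0.6004 0.2894 0.0001] [41 42 32]
(290, 240) [0.5583 0.2274 0.0802] [43 42 42]
(397, 300) [0.3594 0.3049 0.0437] [22 32 53]
(345, 230) [0.4629 0.1503 0.0531] [100 102  97]
cover 1476 [0.5903 0.2463 0.1765] [ 0.4727  0.8254 -0.3086] [0.052  0.0509 0.0014] [0.5213 0.1752 0.0821] [0.6841 0.2941 0.2364]
rim 399 ((0.5487262010574341, 0.1412809193134308), (0.13961133360862732, 0.15798473358154297), 60.289615631103516) [[0.4455 0.1198]
 [0.5827 0.0415]
 [0.6519 0.1628]
 [0.5147 0.2411]]
tape 34 [0.5773 0.3096 0.0092] [0.6212 0.3262 0.0195]
top base [[369.4127 432.9686   1.    ]
 [ 48.1172 318.4746   1.    ]]
(303, 187) [0.5541 0.1398 0.0176] [251 250 250]
(362, 252) [0.4006 0.006  0.0154] [229 228 227]
(350, 300) [0.3002 0.0434 0.1014] [234 235 238]
(280, 300) [0.2947 0.1966 0.0017] [73 84 70]
(341, 155) [ 0.6336  0.0477 -0.0021] [64 72 54]
(305, 227) [0.4565 0.1357 0.0759] [235 236 240]
(262, 195) [0.5291 0.2297 0.0734] [218 217 223]
(292, 143) [0.6458 0.1622 0.0733] [231 233 238]
(265, 110) [0.6732 0.2074 0.226 ] [143  74  41]
(225, 175) [0.5463 0.2824 0.2311] [145  75  40]
(238, 270) [0.3661 0.2828 0.0678] [42 41 44]
(270, 150) [0.6152 0.2059 0.1379] [30 29 28]
cover 1398 [0.6006 0.2383 0.1935] [-0.4718 -0.818   0.329 ] [0.0544 0.0525 0.0015] [0.5181 0.1658 0.0793] [0.6802 0.2911 0.2385]
rim 1057 ((0.584260880947113, 0.18117845058441162), (1.2138354778289795, 0.4126303195953369), 78.85134887695312) [[ 0.2645 -0.3744]
 [ 0.6693 -0.4542]
 [ 0.904   0.7368]
 [ 0.4992  0.8165]]
```

```bash
cat >> h.py <<'E'
C=np.array([.5487,.1413]);YAW=np.radians(60.2);e=np.array([np.cos(YAW),np.sin(YAW)]);H=C+.075*e
def pose(s,z,a,l=0):
    a=np.radians(a);f=np.array([-e[1],e[0]])
    p=np.r_[H+s*e+l*f,z];E=np.r_[e,0];Z=np.array([0,0,1.])
    return p,np.c_[np.cos(a)*E+np.sin(a)*Z,-np.r_[f,0],np.sin(a)*E-np.cos(a)*Z]
def rows(targets,st=None):
    st=st or ctrl.state();p0=np.array(st["tcp_pos"]);M0=R.from_quat(st["eef_rot"]).as_matrix()
    for t in targets:
        p,M=pose(*t);d=M0.T@(p-p0)*100;w=np.degrees(R.from_matrix(M0.T@M).as_rotvec())
        print(t,"t",d.round(2),"a",w.round(1),"xyz",p.round(3))
def where():
    st=ctrl.state();p=np.array(st["tcp_pos"]);M=R.from_quat(st["eef_rot"]).as_matrix();d=p[:2]-H
    z=M[:,2];f=np.array([-e[1],e[0]])
    print("t",round(st["t"],2),"s,z,l",(d@e).round(4),p[2].round(4),(d@f).round(4),"pitch",np.degrees(np.arctan2(z[:2]@e,-z[2])).round(2),"side",(z[:2]@f).round(3),"yawerr",np.degrees(np.arctan2(M[:2,1]@e,-M[:2,1]@f)).round(2),"F",np.round(st["contact_force"],2),"op",round(float(st["opening"]),3),"q",np.round(st["qpos"],2))
E
python3 - <<'E'
from h import *
rows([(-.2,.38,0),(-.2,.38,25),(-.2,.25,45),(-.142,.08,45)])
where()
z=np.load("top0.npz");P=cloud("top",z["d"]);k=(P[...,0]>0)&(P[...,0]<.5)&(P[...,1]<.2)&(P[...,1]>-.4)&(P[...,2]>.03)
for a in np.arange(0,.5,.05):
    print(round(a,2),[ (lambda q: round(float(q.max()),2) if len(q) else 0)(P[k&(abs(P[...,0]-a)<.025)&(abs(P[...,1]-b)<.025)][:,2]) for b in np.arange(-.35,.2,.05)])
E
```

```text
(-0.2, 0.38, 0) t [-43.84  42.65 -17.46] a [0.  0.1 4.7] xyz [0.487 0.033 0.38 ]
(-0.2, 0.38, 25) t [-43.84  42.65 -17.46] a [-1.  25.1  4.6] xyz [0.487 0.033 0.38 ]
(-0.2, 0.25, 45) t [-43.82  42.65  -4.46] a [-1.8 45.   4.4] xyz [0.487 0.033 0.25 ]
(-0.142, 0.08, 45) t [-38.02  43.12  12.53] a [-1.8 45.   4.4] xyz [0.515 0.083 0.08 ]
t 0.1 s,z,l 0.2021 0.2049 0.4607 pitch -0.07 side -0.0 yawerr 4.66 F [ 0.13  0.53 -1.01] op 0.999 q [-1.28  0.43  0.07  1.61 -0.03  1.11 -0.07]
0.0 [0, 0, 0, 0, 0, 0, 0, 0, 0, 0, 0]
0.05 [0, 0, 0, 0, 0, 0, 0, 0, 0, 0, 0]
0.1 [0, 0, 0, 0, 0, 0, 0.09, 0.1, 0.12, 0.12, 0.12]
0.15 [0, 0, 0, 0, 0, 0, 0.1, 0.1, 0.12, 0.12, 0.12]
0.2 [0, 0, 0.04, 0.04, 0, 0, 0.1, 0.1, 0.12, 0.12, 0.1]
0.25 [0, 0, 0.04, 0.05, 0.05, 0.08, 0.11, 0.11, 0.1, 0.1, 0.09]
0.3 [0, 0, 0, 0.07, 0.07, 0.13, 0.14, 0.13, 0.11, 0.09, 0.08]
0.35 [0, 0, 0, 0, 0, 0.14, 0.15, 0.15, 0.13, 0.11, 0]
0.4 [0, 0, 0, 0, 0, 0, 0, 0.14, 0.13, 1.1, 0]
0.45 [0.03, 0, 0, 0, 0, 0, 0, 0, 0, 0.08, 0.08]
```

Run:
```python
from h import *
z=np.load("top0.npz");P=cloud("top",z["d"]);f=np.array([-e[1],e[0]])
D=P[...,:2]-H;s=D@e;l=D@f
print("l",np.arange(-.1,.21,.03).round(2))
for a in np.arange(-.16,-.62,-.03):
    print(round(a,2),[ (lambda q: round(float(q.max()),2) if len(q) else 0)(P[(P[...,2]>.012)&(abs(s-a)<.015)&(abs(l-b)<.015)][:,2]) for b in np.arange(-.1,.21,.03)])
rows([(-.2,.38,0,-.045),(-.2,.38,25,-.045),(-.2,.25,45,-.045),(-.142,.08,45,-.045)])
```

```text
l [-0.1  -0.07 -0.04 -0.01  0.02  0.05  0.08  0.11  0.14  0.17  0.2 ]
-0.16 [0, 0.08, 0.08, 0.07, 0.07, 0.07, 0.07, 0, 1.1, 0, 0]
-0.19 [0, 0, 0, 0, 0, 0, 0.12, 0.11, 0, 0, 0]
-0.22 [0, 0, 0, 0, 0, 0.02, 0.13, 0.12, 0.11, 0.1, 0.09]
-0.25 [0, 0, 0, 0, 0.02, 0.02, 0.14, 0.13, 0.11, 0.1, 0.09]
-0.28 [0, 0, 0, 0, 0.02, 0.02, 0.14, 0.14, 0.12, 0.11, 0.09]
-0.31 [0, 0, 0, 0, 0, 0.02, 0.15, 0.14, 0.12, 0.11, 0.09]
-0.34 [0, 0, 0, 0, 0, 0, 0.15, 0.14, 0.12, 0.11, 0.09]
-0.37 [0, 0, 0, 0, 0, 0.1, 0.15, 0.14, 0.12, 0.1, 0.1]
-0.4 [0, 0, 0, 0, 0, 0.12, 0.13, 0.11, 0.1, 0.1, 0.1]
-0.43 [0, 0, 0, 0, 0, 0, 0.07, 0.06, 0.04, 0.03, 0.06]
-0.46 [0, 0, 0, 0, 0, 0.07, 0.07, 0.05, 0.03, 0.02, 0.02]
-0.49 [0, 0, 0, 0, 0, 0.07, 0.06, 0.04, 0.02, 0.02, 0.02]
-0.52 [0, 0, 0, 0, 0, 0.06, 0.05, 0.04, 0.03, 0.02, 0.03]
-0.55 [0, 0, 0, 0, 0, 0, 0.04, 0.04, 0.03, 0.02, 0.03]
-0.58 [0, 0, 0, 0, 0, 0, 0.04, 0.04, 0.03, 0.02, 0.03]
-0.61 [0, 0, 0, 0, 0, 0, 0, 0, 0, 0, 0]
(-0.2, 0.38, 0, -0.045) t [-44.2   47.14 -17.46] a [0.  0.1 4.7] xyz [0.526 0.01  0.38 ]
(-0.2, 0.38, 25, -0.045) t [-44.2   47.14 -17.46] a [-1.  25.1  4.6] xyz [0.526 0.01  0.38 ]
(-0.2, 0.25, 45, -0.045) t [-44.19  47.14  -4.46] a [-1.8 45.   4.4] xyz [0.526 0.01  0.25 ]
(-0.142, 0.08, 45, -0.045) t [-38.39  47.61  12.53] a [-1.8 45.   4.4] xyz [0.554 0.061 0.08 ]
```

```bash
python3 -m inch '[{"tz":-4},{"tz":-8},{"tz":-12,"tx":-2,"ty":2},{"tz":-16,"tx":-4.5,"ty":5},{"tz":-17.5,"tx":-7.5,"ty":8,"az":1},{"tz":-17.5,"tx":-10,"ty":11,"az":2},{"tz":-17.5,"tx":-12.5,"ty":13.5,"az":3},{"tz":-17.5,"tx":-15,"ty":16,"az":4.7},{"tz":-17.5,"tx":-17.5,"ty":18.5,"az":4.7},{"tz":-17.5,"tx":-20,"ty":21.5,"az":4.7},{"tz":-17.5,"tx":-22.5,"ty":24,"az":4.7},{"tz":-17.5,"tx":-25,"ty":27,"az":4.7},{"tz":-17.5,"tx":-28,"ty":30,"az":4.7},{"tz":-17.5,"tx":-31,"ty":33,"az":4.7},{"tz":-17.5,"tx":-34,"ty":36,"az":4.7},{"tz":-17.5,"tx":-37,"ty":39,"az":4.7},{"tz":-17.5,"tx":-40,"ty":42.5,"az":4.7},{"tz":-17.5,"tx":-44,"ty":47,"az":4.7},{"tz":-17.5,"tx":-44,"ty":47,"az":4.7},{"tz":-17.5,"tx":-44,"ty":47,"az":4.7}]' 0.15; python3 -c "
from h import *
where();rows([(-.2,.38,25,-.045),(-.2,.25,45,-.045),(-.16,.098,45,-.045),(-.142,.08,45,-.045)])"
```

```text
t 0.1 s,z,l 0.2021 0.2049 0.4607 pitch -0.07 side -0.0 yawerr 4.66 F [ 0.13  0.53 -1.01] op 0.999 q [-1.28  0.43  0.07  1.61 -0.03  1.11 -0.07]
(-0.2, 0.38, 25, -0.045) t [-44.2   47.14 -17.46] a [-1.  25.1  4.6] xyz [0.526 0.01  0.38 ]
(-0.2, 0.25, 45, -0.045) t [-44.19  47.14  -4.46] a [-1.8 45.   4.4] xyz [0.526 0.01  0.25 ]
(-0.16, 0.098, 45, -0.045) t [-40.18  47.46  10.74] a [-1.8 45.   4.4] xyz [0.546 0.045 0.098]
(-0.142, 0.08, 45, -0.045) t [-38.39  47.61  12.53] a [-1.8 45.   4.4] xyz [0.554 0.061 0.08 ]validation failed for argument at $[0]...
```

```bash
python3 -m inch '[{"tx":0,"ty":0,"tz":-4,"ax":0,"ay":0,"az":0},{"tx":0,"ty":0,"tz":-8,"ax":0,"ay":0,"az":0},{"tx":-2,"ty":2,"tz":-12,"ax":0,"ay":0,"az":0},{"tx":-4.5,"ty":5,"tz":-15,"ax":0,"ay":0,"az":0},{"tx":-7,"ty":7.5,"tz":-17,"ax":0,"ay":0,"az":1},{"tx":-10,"ty":10.5,"tz":-17.5,"ax":0,"ay":0,"az":2},{"tx":-12.5,"ty":13.5,"tz":-17.5,"ax":0,"ay":0,"az":3},{"tx":-15,"ty":16,"tz":-17.5,"ax":0,"ay":0,"az":4.7},{"tx":-17.5,"ty":19,"tz":-17.5,"ax":0,"ay":0,"az":4.7},{"tx":-20,"ty":21.5,"tz":-17.5,"ax":0,"ay":0,"az":4.7},{"tx":-23,"ty":24.5,"tz":-17.5,"ax":0,"ay":0,"az":4.7},{"tx":-25.5,"ty":27,"tz":-17.5,"ax":0,"ay":0,"az":4.7},{"tx":-28,"ty":30,"tz":-17.5,"ax":0,"ay":0,"az":4.7},{"tx":-31,"ty":33,"tz":-17.5,"ax":0,"ay":0,"az":4.7},{"tx":-33.5,"ty":36,"tz":-17.5,"ax":0,"ay":0,"az":4.7},{"tx":-36,"ty":39,"tz":-17.5,"ax":0,"ay":0,"az":4.7},{"tx":-39,"ty":42,"tz":-17.5,"ax":0,"ay":0,"az":4.7},{"tx":-42,"ty":45,"tz":-17.5,"ax":0,"ay":0,"az":4.7},{"tx":-44,"ty":47,"tz":-17.5,"ax":0,"ay":0,"az":4.7},{"tx":-44,"ty":47,"tz":-17.5,"ax":0,"ay":0,"az":4.7}]' 0.15; python3 -c "
from h import *
where();rows([(-.2,.38,25,-.045),(-.2,.25,45,-.045),(-.16,.098,45,-.045),(-.142,.08,45,-.045)])"
```

```text
t: 1.77
tcp_pos: [0.5262, 0.0066, 0.3806]
eef_rot: [0.867, 0.498, -0.0, 0.001]
contact_force: [-0.3, -0.0, -0.3]
opening: 0.427
t 1.77 s,z,l -0.2031 0.3806 -0.0474 pitch -0.05 side -0.001 yawerr -0.47 F [-0.28 -0.05 -0.34] op 0.427 q [-0.68  0.05  0.58  1.72 -0.03  1.38  0.95]
(-0.2, 0.38, 25, -0.045) t [ 0.31 -0.24  0.06] a [ 0.2 25.1 -0.4] xyz [0.526 0.01  0.38 ]
(-0.2, 0.25, 45, -0.045) t [ 0.32 -0.26 13.06] a [ 0.2 45.1 -0.4] xyz [0.526 0.01  0.25 ]
(-0.16, 0.098, 45, -0.045) t [ 4.34 -0.31 28.25] a [ 0.2 45.1 -0.4] xyz [0.546 0.045 0.098]
(-0.142, 0.08, 45, -0.045) t [ 6.14 -0.32 30.05] a [ 0.2 45.1 -0.4] xyz [0.554 0.061 0.08 ]
```

Now a dry run of the final slanted pose in front of the incubator, keeping free of contact. I'll stop 25 mm short so the arm can't touch the block.

```bash
python3 -m inch '[{"tx":0,"ty":-0.2,"tz":0,"ax":0,"ay":6,"az":-0.4},{"tx":0,"ty":-0.2,"tz":0,"ax":0,"ay":12,"az":-0.4},{"tx":0,"ty":-0.2,"tz":1,"ax":0,"ay":18,"az":-0.4},{"tx":0,"ty":-0.2,"tz":3,"ax":0,"ay":24,"az":-0.4},{"tx":0,"ty":-0.2,"tz":6,"ax":0,"ay":30,"az":-0.4},{"tx":0,"ty":-0.2,"tz":9,"ax":0,"ay":36,"az":-0.4},{"tx":0,"ty":-0.2,"tz":12,"ax":0,"ay":42,"az":-0.4},{"tx":0.5,"ty":-0.3,"tz":15,"ax":0,"ay":45,"az":-0.4},{"tx":1,"ty":-0.3,"tz":18,"ax":0,"ay":45,"az":-0.4},{"tx":1.5,"ty":-0.3,"tz":21,"ax":0,"ay":45,"az":-0.4},{"tx":2.5,"ty":-0.3,"tz":24,"ax":0,"ay":45,"az":-0.4},{"tx":3.5,"ty":-0.3,"tz":27,"ax":0,"ay":45,"az":-0.4},{"tx":4.3,"ty":-0.3,"tz":28.3,"ax":0,"ay":45,"az":-0.4},{"tx":4.3,"ty":-0.3,"tz":28.3,"ax":0,"ay":45,"az":-0.4},{"tx":4.3,"ty":-0.3,"tz":28.3,"ax":0,"ay":45,"az":-0.4}]'; python3 -c "
from h import *
where()
for n in('side','top'):
    im,d=ctrl.get_image(n);cv2.imwrite(f'pics/{n}1.png',im)
a=cv2.imread('pics/side1.png')[100:320,200:500];b=cv2.imread('pics/top1.png')[80:300,180:480]
cv2.imwrite('pics/c1.png',cv2.resize(np.vstack([a,b]),None,fx=1.35,fy=1.35))
rows([(-.2,.25,30,-.045),(-.1,.36,0,-.045),(.053,.36,0,-.045),(.053,.26,0,-.045),(.053,.215,0,-.045)])"
```

```text
t: 3.02
tcp_pos: [0.5285, 0.0224, 0.2004]
eef_rot: [0.806, 0.475, 0.304, -0.182]
contact_force: [-0.1, -0.4, -0.2]
opening: 0.426
t 3.02 s,z,l -0.1882 0.2004 -0.0416 pitch 41.45 side 0.014 yawerr 0.97 F [-0.15 -0.42 -0.18] op 0.426 q [ 0.36  0.19 -0.08  2.17 -0.98  0.87  2.04]
(-0.2, 0.25, 30, -0.045) t [ 2.6   0.34 -4.53] a [ -0.9 -11.4   0.4] xyz [0.526 0.01  0.25 ]
(-0.1, 0.36, 0, -0.045) t [17.38  0.39 -6.16] a [ -0.7 -41.4   0.6] xyz [0.575 0.097 0.36 ]
(0.053, 0.36, 0, -0.045) t [28.85  0.62  3.96] a [ -0.7 -41.4   0.6] xyz [0.651 0.23  0.36 ]
(0.053, 0.26, 0, -0.045) t [22.23  0.7  11.46] a [ -0.7 -41.4   0.6] xyz [0.651 0.23  0.26 ]
(0.053, 0.215, 0, -0.045) t [19.26  0.74 14.83] a [ -0.7 -41.4   0.6] xyz [0.651 0.23  0.215]
```

View pics/c1.png

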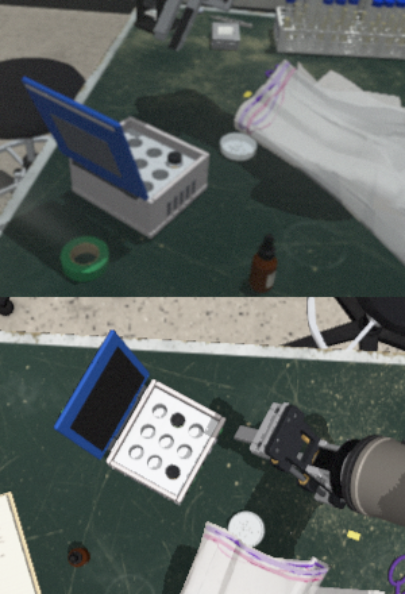

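The top view shows the hand in front of the block, clear of it, at about (290,440) of the crop, with the petri and coat far away. The pose has not been reached yet, so I'll check whether joint 5 is limiting.

```bash
python3 -c "
from h import *
rows([(-.175,.105,45,-.045)])"; python3 -m inch '[{"tx":-1,"ty":0.3,"tz":2,"ax":-0.9,"ay":2,"az":0.4},{"tx":-3,"ty":0.3,"tz":5,"ax":-0.9,"ay":3.6,"az":0.4},{"tx":-5.3,"ty":0.3,"tz":8,"ax":-0.9,"ay":3.6,"az":0.4},{"tx":-5.3,"ty":0.3,"tz":8,"ax":-0.9,"ay":3.6,"az":0.4},{"tx":-5.3,"ty":0.3,"tz":8,"ax":-0.9,"ay":3.6,"az":0.4},{"tx":-5.3,"ty":0.3,"tz":8,"ax":-0.9,"ay":3.6,"az":0.4}]';python3 -c "
from h import *
where()"
```

```text
(-0.175, 0.105, 45, -0.045) t [-5.12  0.49  8.  ] a [-0.9  3.6  0.3] xyz [0.538 0.032 0.105]
t: 3.62
tcp_pos: [0.5357, 0.0326, 0.1028]
eef_rot: [0.799, 0.463, 0.331, -0.193]
contact_force: [-1.9, -0.4, -0.7]
opening: 0.424
t 3.62 s,z,l -0.1758 0.1028 -0.0428 pitch 45.06 side 0.002 yawerr -0.0 F [-1.92 -0.44 -0.69] op 0.424 q [ 0.87  0.47 -0.67  2.22 -1.    0.57  2.21]
```

```bash
python3 -c "
from h import *
rows([(-.2,.20,40,-.045),(-.2,.30,30,-.045),(-.15,.36,15,-.045),(-.05,.36,0,-.045),(.053,.36,0,-.045),(.053,.29,0,-.045)])"
```

```text
(-0.2, 0.2, 40, -0.045) t [ 5.18  0.19 -8.58] a [-0.1 -5.1 -0.1] xyz [0.526 0.01  0.2  ]
(-0.2, 0.3, 30, -0.045) t [ 12.25   0.16 -15.65] a [ -0.1 -15.1  -0.1] xyz [0.526 0.01  0.3  ]
(-0.15, 0.36, 15, -0.045) t [ 20.03   0.14 -16.34] a [ -0.2 -30.1  -0.1] xyz [0.55  0.054 0.36 ]
(-0.05, 0.36, 0, -0.045) t [27.1   0.14 -9.27] a [ -0.2 -45.1  -0.1] xyz [0.6   0.141 0.36 ]
(0.053, 0.36, 0, -0.045) t [34.37  0.14 -1.98] a [ -0.2 -45.1  -0.1] xyz [0.651 0.23  0.36 ]
(0.053, 0.29, 0, -0.045) t [29.42  0.16  2.97] a [ -0.2 -45.1  -0.1] xyz [0.651 0.23  0.29 ]
```

```bash
python3 -m inch '[{"tx":2.5,"ty":0.2,"tz":-4,"ax":0,"ay":-3,"az":0},{"tx":5.2,"ty":0.2,"tz":-8.6,"ax":0,"ay":-5,"az":0},{"tx":7.5,"ty":0.2,"tz":-11,"ax":0,"ay":-9,"az":0},{"tx":10,"ty":0.2,"tz":-13.5,"ax":0,"ay":-13,"az":0},{"tx":12.5,"ty":0.2,"tz":-16,"ax":0,"ay":-16,"az":0},{"tx":16,"ty":0.2,"tz":-17,"ax":0,"ay":-22,"az":0},{"tx":20,"ty":0.2,"tz":-16.5,"ax":0,"ay":-30,"az":0},{"tx":20,"ty":0.2,"tz":-16.5,"ax":0,"ay":-30,"az":0},{"tx":22.5,"ty":0.2,"tz":-14,"ax":0,"ay":-36,"az":0},{"tx":25,"ty":0.2,"tz":-11.5,"ax":0,"ay":-41,"az":0},{"tx":27,"ty":0.2,"tz":-9.5,"ax":0,"ay":-45,"az":0},{"tx":27,"ty":0.2,"tz":-9.5,"ax":0,"ay":-45,"az":0},{"tx":29,"ty":0.2,"tz":-7.5,"ax":0,"ay":-45,"az":0},{"tx":31,"ty":0.2,"tz":-5.5,"ax":0,"ay":-45,"az":0},{"tx":33,"ty":0.2,"tz":-3.5,"ax":0,"ay":-45,"az":0},{"tx":34.4,"ty":0.2,"tz":-2,"ax":0,"ay":-45,"az":0},{"tx":34.4,"ty":0.2,"tz":-2,"ax":0,"ay":-45,"az":0},{"tx":34.4,"ty":0.2,"tz":-2,"ax":0,"ay":-45,"az":0},{"tx":34.4,"ty":0.2,"tz":-2,"ax":0,"ay":-45,"az":0}]';python3 -c "
from h import *
where()
rows([(.053,.36,0,-.045),(.053,.265,0,-.045)])"
```

```text
t: 5.2
tcp_pos: [0.6512, 0.2304, 0.3642]
eef_rot: [0.865, 0.502, 0.0, 0.003]
contact_force: [-0.3, -0.1, 0.9]
opening: 0.424
t 5.2 s,z,l 0.0533 0.3642 -0.0447 pitch -0.11 side -0.005 yawerr 0.03 F [-0.34 -0.14  0.88] op 0.424 q [ 0.03  0.44 -0.69  1.32  0.28  1.48  0.41]
(0.053, 0.36, 0, -0.045) t [-0.03  0.03  0.43] a [0.3 0.1 0. ] xyz [0.651 0.23  0.36 ]
(0.053, 0.265, 0, -0.045) t [-0.01 -0.02  9.93] a [0.3 0.1 0. ] xyz [0.651 0.23  0.265]
```

```bash
python3 -m inch '[{"tx":-0.1,"ty":0,"tz":3,"ax":0.3,"ay":0,"az":0},{"tx":-0.3,"ty":0,"tz":6,"ax":0.3,"ay":0,"az":0},{"tx":-0.3,"ty":0,"tz":9,"ax":0.3,"ay":0,"az":0},{"tx":-0.3,"ty":0,"tz":10.2,"ax":0.3,"ay":0,"az":0},{"tx":-0.3,"ty":0,"tz":10.2,"ax":0.3,"ay":0,"az":0},{"tx":-0.3,"ty":0,"tz":10.2,"ax":0.3,"ay":0,"az":0}]';python3 -c "
from h import *
where()
a=ctrl.get_image('side')[0][80:240,170:370];b=ctrl.get_image('top')[0][60:220,180:380]
cv2.imwrite('pics/c2.png',cv2.resize(np.hstack([a,b]),None,fx=2,fy=2,interpolation=2))
f=np.array([-e[1],e[0]])
f3=np.r_[f,0];E3=np.r_[e,0]
print(proj('side',[np.r_[H,.079]+.0533*E3+[0,0,.156]+l*f3 for l in(-.082,.082)]),proj('side',[pose(.05,.262,0,-.045)[0]]))
"
```

```text
t: 5.7
tcp_pos: [0.6508, 0.2273, 0.2624]
eef_rot: [0.865, 0.502, -0.001, -0.001]
contact_force: [0.1, 0.9, 1.5]
opening: 0.429
t 5.7 s,z,l 0.0504 0.2624 -0.0459 pitch -0.01 side 0.002 yawerr 0.01 F [0.11 0.92 1.48] op 0.429 q [ 0.04  0.49 -0.69  1.47  0.31  1.3   0.38]
[[216.4127 156.9116   1.    ]
 [288.8994 192.5573   1.    ]] [[230.8019 148.9099   1.    ]]
```

View pics/c2.png

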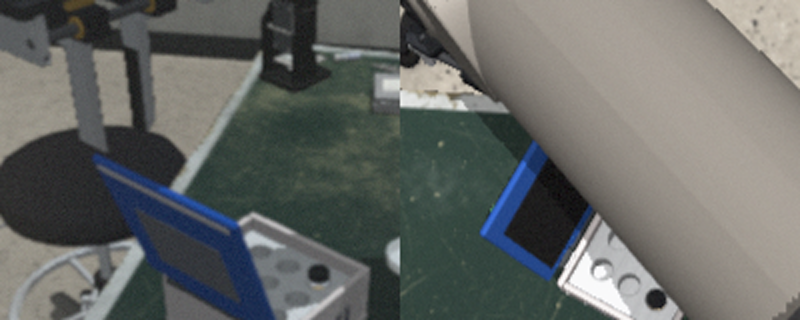

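The side view shows the fingers straddling the cover's top edge: corner at px (218,158) against (216,157) predicted, back finger near px (217,153), front finger beyond. I'll plan the arc now.

```bash
cat >> h.py <<'E'
def arc(deg,g=.040,l=-.045):
    p=np.radians(deg);al=np.clip(90-deg,0,45);a=np.radians(al)
    d=.013+.005*np.clip(deg/60,0,1)
    c=np.array([0,.079])+.165*np.array([-np.cos(p),np.sin(p)])+.004*np.array([-np.sin(p),-np.cos(p)])
    t=c+d*np.array([np.sin(a),-np.cos(a)])+g/2*np.array([np.cos(a),np.sin(a)])
    return (t[0].round(4),t[1].round(4),al,l)
E
python3 -c "
from h import *
rows([(.05,.215,0,-.045)]+[arc(x) for x in (104,100,96,92,88,84,80,76)])"
```

```text
(0.05, 0.215, 0, -0.045) t [-0.15 -0.08  4.84] a [-0.1 -0.1  0. ] xyz [0.65  0.227 0.215]
(np.float64(0.056), np.float64(0.2221), np.int64(0), -0.045) t [ 0.45 -0.08  4.13] a [-0.1 -0.1  0. ] xyz [0.653 0.233 0.222]
(np.float64(0.0447), np.float64(0.2242), np.int64(0), -0.045) t [-0.68 -0.08  3.92] a [-0.1 -0.1  0. ] xyz [0.647 0.223 0.224]
(np.float64(0.0333), np.float64(0.2255), np.int64(0), -0.045) t [-1.82 -0.09  3.79] a [-0.1 -0.1  0. ] xyz [0.642 0.213 0.226]
(np.float64(0.0218), np.float64(0.226), np.int64(0), -0.045) t [-2.97 -0.09  3.73] a [-0.1 -0.1  0. ] xyz [0.636 0.203 0.226]
(np.float64(0.0109), np.float64(0.2265), np.int64(2), -0.045) t [-4.06 -0.09  3.68] a [-0.1  1.9  0. ] xyz [0.63  0.193 0.226]
(np.float64(0.0005), np.float64(0.2269), np.int64(6), -0.045) t [-5.1  -0.09  3.64] a [-0.1  5.9  0. ] xyz [0.625 0.184 0.227]
(np.float64(-0.0098), np.float64(0.2265), np.int64(10), -0.045) t [-6.13 -0.09  3.68] a [-0.1  9.9  0. ] xyz [0.62  0.176 0.226]
(np.float64(-0.02), np.float64(0.2255), np.int64(14), -0.045) t [-7.15 -0.09  3.78] a [-0.1 13.9  0. ] xyz [0.615 0.167 0.226]
```

```bash
python3 -m inch '[{"tx":0,"ty":0,"tz":1.3,"ax":0,"ay":0,"az":0},{"tx":0,"ty":0,"tz":2.6,"ax":0,"ay":0,"az":0},{"tx":0,"ty":0,"tz":3.9,"ax":0,"ay":0,"az":0},{"tx":0,"ty":0,"tz":3.9,"ax":0,"ay":0,"az":0},{"tx":-0.5,"ty":0,"tz":3.9,"ax":0,"ay":0,"az":0},{"tx":-1,"ty":0,"tz":3.9,"ax":0,"ay":0,"az":0},{"tx":-1.5,"ty":0,"tz":3.8,"ax":0,"ay":0,"az":0},{"tx":-2,"ty":0,"tz":3.8,"ax":0,"ay":0,"az":0},{"tx":-2.5,"ty":0,"tz":3.7,"ax":0,"ay":0,"az":0},{"tx":-3,"ty":0,"tz":3.7,"ax":0,"ay":0,"az":0},{"tx":-3.5,"ty":0,"tz":3.7,"ax":0,"ay":1,"az":0},{"tx":-4,"ty":0,"tz":3.7,"ax":0,"ay":2,"az":0}]';python3 -c "
from h import *
where()
a=ctrl.get_image('side')[0][80:240,170:370]
cv2.imwrite('pics/c3.png',cv2.resize(a,None,fx=2,fy=2,interpolation=2))
rows([arc(x) for x in (86,82,78,74,70,66,62,58,54,50)])"
```

```text
t: 6.8
tcp_pos: [0.6305, 0.1932, 0.224]
eef_rot: [0.865, 0.502, 0.015, -0.01]
contact_force: [1.2, 0.4, 0.5]
opening: 0.422
t 6.8 s,z,l 0.0107 0.224 -0.0452 pitch 2.11 side 0.003 yawerr 0.09 F [1.22 0.43 0.48] op 0.422 q [ 0.13  0.46 -0.7   1.61  0.29  1.16  0.43]
(np.float64(0.0057), np.float64(0.2268), np.int64(4), -0.045) t [-0.32 -0.09 -0.3 ] a [-0.1  1.9 -0. ] xyz [0.628 0.189 0.227]
(np.float64(-0.0046), np.float64(0.2268), np.int64(8), -0.045) t [-1.35 -0.09 -0.33] a [-0.1  5.9 -0. ] xyz [0.623 0.18  0.227]
(np.float64(-0.0149), np.float64(0.2261), np.int64(12), -0.045) t [-2.38 -0.09 -0.3 ] a [-0.1  9.9 -0. ] xyz [0.618 0.171 0.226]
(np.float64(-0.0251), np.float64(0.2247), np.int64(16), -0.045) t [-3.4  -0.09 -0.2 ] a [-0.1 13.9 -0. ] xyz [0.613 0.162 0.225]
(np.float64(-0.0352), np.float64(0.2226), np.int64(20), -0.045) t [-4.42 -0.09 -0.03] a [-0.1 17.9 -0. ] xyz [0.608 0.153 0.223]
(np.float64(-0.0452), np.float64(0.2198), np.int64(24), -0.045) t [-5.43 -0.09  0.21] a [-0.1 21.9 -0. ] xyz [0.603 0.145 0.22 ]
(np.float64(-0.0549), np.float64(0.2163), np.int64(28), -0.045) t [-6.41 -0.09  0.53] a [-0.1 25.9 -0. ] xyz [0.598 0.136 0.216]
(np.float64(-0.0644), np.float64(0.2123), np.int64(32), -0.045) t [-7.38 -0.09  0.89] a [-0.1 29.9 -0. ] xyz [0.593 0.128 0.212]
(np.float64(-0.0738), np.float64(0.2077), np.int64(36), -0.045) t [-8.33 -0.09  1.32] a [-0.1 33.9 -0. ] xyz [0.588 0.12  0.208]
(np.float64(-0.0828), np.float64(0.2025), np.int64(40), -0.045) t [-9.25 -0.09  1.8 ] a [-0.1 37.9 -0.1] xyz [0.584 0.112 0.202]
```

View pics/c3.png

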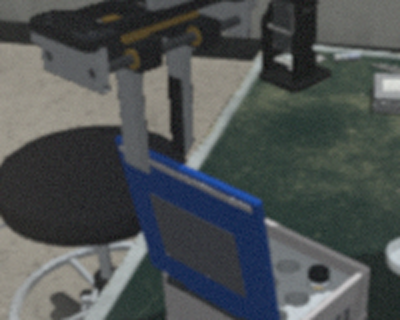

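The cover is being pushed up with the back finger behind its edge at (135,150) and the front finger in front at (180,130). Next I push it over and follow it down.

```bash
python3 -m inch '[{"tx":-0.4,"ty":0,"tz":-0.2,"ax":0,"ay":2,"az":0},{"tx":-0.8,"ty":0,"tz":-0.3,"ax":0,"ay":4,"az":0},{"tx":-1.3,"ty":0,"tz":-0.3,"ax":0,"ay":6,"az":0},{"tx":-1.9,"ty":0,"tz":-0.3,"ax":0,"ay":8,"az":0},{"tx":-2.4,"ty":0,"tz":-0.3,"ax":0,"ay":10,"az":0},{"tx":-2.9,"ty":0,"tz":-0.25,"ax":0,"ay":12,"az":0},{"tx":-3.4,"ty":0,"tz":-0.2,"ax":0,"ay":14,"az":0},{"tx":-3.9,"ty":0,"tz":-0.1,"ax":0,"ay":16,"az":0},{"tx":-4.4,"ty":0,"tz":0,"ax":0,"ay":18,"az":0},{"tx":-4.9,"ty":0,"tz":0.1,"ax":0,"ay":20,"az":0},{"tx":-5.4,"ty":0,"tz":0.2,"ax":0,"ay":22,"az":0}]';python3 -c "
from h import *
where()
a=ctrl.get_image('side')[0][80:240,170:370]
cv2.imwrite('pics/c4.png',cv2.resize(a,None,fx=2,fy=2,interpolation=2))
rows([arc(x) for x in (64,60,56,52,48,44,40,36,32,28)])"
```

```text
t: 7.77
tcp_pos: [0.6038, 0.1457, 0.2201]
eef_rot: [0.846, 0.49, 0.18, -0.105]
contact_force: [0.4, 0.6, 0.0]
opening: 0.424
t 7.77 s,z,l -0.0438 0.2201 -0.0456 pitch 24.1 side 0.002 yawerr 0.01 F [0.36 0.55 0.02] op 0.424 q [ 0.59  0.32 -0.89  1.91 -0.08  0.74  0.88]
(np.float64(-0.0501), np.float64(0.2181), np.int64(26), -0.045) t [-0.41 -0.1  -0.1 ] a [-0.1  1.9 -0.2] xyz [0.6   0.141 0.218]
(np.float64(-0.0596), np.float64(0.2143), np.int64(30), -0.045) t [-1.43 -0.1  -0.14] a [-0.1  5.9 -0.2] xyz [0.595 0.132 0.214]
(np.float64(-0.0691), np.float64(0.2101), np.int64(34), -0.045) t [-2.47 -0.09 -0.14] a [-0.1  9.9 -0.2] xyz [0.591 0.124 0.21 ]
(np.float64(-0.0783), np.float64(0.2052), np.int64(38), -0.045) t [-3.51 -0.09 -0.07] a [-0.1 13.9 -0.2] xyz [0.586 0.116 0.205]
(np.float64(-0.0871), np.float64(0.1997), np.int64(42), -0.045) t [-4.54 -0.09  0.07] a [-0.1 17.9 -0.2] xyz [0.582 0.108 0.2  ]
(np.float64(-0.0955), np.float64(0.1931), np.int64(45), -0.045) t [-5.57 -0.08  0.33] a [-0.1 20.9 -0.2] xyz [0.578 0.101 0.193]
(np.float64(-0.1033), np.float64(0.1846), np.int64(45), -0.045) t [-6.63 -0.08  0.78] a [-0.1 20.9 -0.2] xyz [0.574 0.094 0.185]
(np.float64(-0.1104), np.float64(0.1756), np.int64(45), -0.045) t [-7.65 -0.08  1.32] a [-0.1 20.9 -0.2] xyz [0.57  0.088 0.176]
(np.float64(-0.1168), np.float64(0.1661), np.int64(45), -0.045) t [-8.62 -0.07  1.92] a [-0.1 20.9 -0.2] xyz [0.567 0.083 0.166]
(np.float64(-0.1226), np.float64(0.1562), np.int64(45), -0.045) t [-9.56 -0.07  2.59] a [-0.1 20.9 -0.2] xyz [0.564 0.078 0.156]
```

View pics/c4.png

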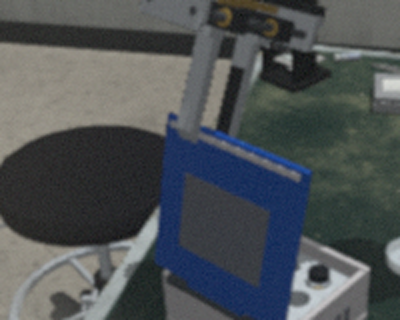

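```bash
python3 -m inch '[{"tx":-0.4,"ty":-0.1,"tz":-0.1,"ax":0,"ay":2,"az":0},{"tx":-0.9,"ty":-0.1,"tz":-0.1,"ax":0,"ay":4,"az":0},{"tx":-1.4,"ty":-0.1,"tz":-0.1,"ax":0,"ay":6,"az":0},{"tx":-1.9,"ty":-0.1,"tz":-0.1,"ax":0,"ay":8,"az":0},{"tx":-2.5,"ty":-0.1,"tz":-0.1,"ax":0,"ay":10,"az":0},{"tx":-3,"ty":-0.1,"tz":-0.1,"ax":0,"ay":12,"az":0},{"tx":-3.5,"ty":-0.1,"tz":-0.1,"ax":0,"ay":14,"az":0},{"tx":-4,"ty":-0.1,"tz":0,"ax":0,"ay":16,"az":0},{"tx":-4.5,"ty":-0.1,"tz":0.1,"ax":0,"ay":18,"az":0},{"tx":-5,"ty":-0.1,"tz":0.2,"ax":0,"ay":20,"az":0},{"tx":-5.6,"ty":-0.1,"tz":0.3,"ax":0,"ay":21,"az":0}]';python3 -c "
from h import *
where()
im,d=ctrl.get_image('side');a=im[80:240,200:400]
P=cloud('side',d);hsv=cv2.cvtColor(im,cv2.COLOR_BGR2HSV)
b=(hsv[...,0]>105)&(hsv[...,0]<125)&(hsv[...,1]>150)&(hsv[...,2]>60)&(d>0);X=P[b];X=X[(X[:,2]>.08)&(X[:,2]<.3)&(np.linalg.norm(X[:,:2]-C,axis=1)<.2)]
V=np.linalg.svd(X-X.mean(0),full_matrices=False)[2][2];print(len(X),'phi',np.degrees(np.arctan2(V[:2]@e,V[2])))
cv2.imwrite('pics/c5.png',cv2.resize(a,None,fx=2,fy=2,interpolation=2))
rows([arc(x) for x in (42,38,34,30,26,22,18,14,10,8)])"
```

```text
t: 8.73
tcp_pos: [0.5779, 0.1028, 0.194]
eef_rot: [0.799, 0.463, 0.331, -0.194]
contact_force: [-0.1, -0.2, -1.5]
opening: 0.422
t 8.73 s,z,l -0.0939 0.194 -0.0445 pitch 45.09 side 0.002 yawerr -0.01 F [-0.12 -0.18 -1.49] op 0.422 q [ 1.11  0.5  -1.19  2.12 -0.5   0.48  1.52]
3792 phi 44.59073090355947
(np.float64(-0.0995), np.float64(0.1889), np.int64(45), -0.045) t [-0.57  0.05 -0.02] a [-0.2 -0.1 -0.3] xyz [0.576 0.098 0.189]
(np.float64(-0.1069), np.float64(0.1801), np.int64(45), -0.045) t [-1.71  0.06  0.07] a [-0.2 -0.1 -0.3] xyz [0.572 0.091 0.18 ]
(np.float64(-0.1137), np.float64(0.1709), np.int64(45), -0.045) t [-2.85  0.06  0.24] a [-0.2 -0.1 -0.3] xyz [0.569 0.085 0.171]
(np.float64(-0.1198), np.float64(0.1612), np.int64(45), -0.045) t [-3.96  0.07  0.49] a [-0.2 -0.1 -0.3] xyz [0.565 0.08  0.161]
(np.float64(-0.1252), np.float64(0.1512), np.int64(45), -0.045) t [-5.05  0.07  0.82] a [-0.2 -0.1 -0.3] xyz [0.563 0.075 0.151]
(np.float64(-0.1299), np.float64(0.1408), np.int64(45), -0.045) t [-6.12  0.08  1.22] a [-0.2 -0.1 -0.3] xyz [0.56  0.071 0.141]
(np.float64(-0.1338), np.float64(0.1301), np.int64(45), -0.045) t [-7.15  0.09  1.7 ] a [-0.2 -0.1 -0.3] xyz [0.559 0.068 0.13 ]
(np.float64(-0.1369), np.float64(0.1192), np.int64(45), -0.045) t [-8.15  0.09  2.25] a [-0.2 -0.1 -0.3] xyz [0.557 0.065 0.119]
(np.float64(-0.1393), np.float64(0.1081), np.int64(45), -0.045) t [-9.1   0.1   2.86] a [-0.2 -0.1 -0.3] xyz [0.556 0.063 0.108]
(np.float64(-0.1401), np.float64(0.1025), np.int64(45), -0.045) t [-9.55  0.1   3.2 ] a [-0.2 -0.1 -0.3] xyz [0.555 0.062 0.102]
```

View pics/c5.png

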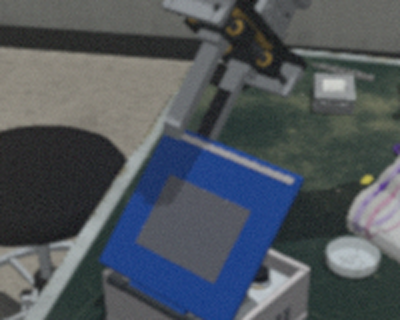

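Cover caught: measured angle is 44.6° against 44° planned, resting on the front finger with 1.5 N down. Continuing the lowering and watching joint 3.

```bash
python3 -m inch '[{"tx":-0.5,"ty":0,"tz":0,"ax":0,"ay":0,"az":0},{"tx":-1.1,"ty":0,"tz":0,"ax":0,"ay":0,"az":0},{"tx":-1.7,"ty":0,"tz":0.1,"ax":0,"ay":0,"az":0},{"tx":-2.3,"ty":0,"tz":0.15,"ax":0,"ay":0,"az":0},{"tx":-2.9,"ty":0,"tz":0.25,"ax":0,"ay":0,"az":0},{"tx":-3.4,"ty":0,"tz":0.4,"ax":0,"ay":0,"az":0},{"tx":-4,"ty":0,"tz":0.5,"ax":0,"ay":0,"az":0}]';python3 -c "
from h import *
where()
rows([arc(x) for x in (28,24,20,16,12,10,8)])"
```

```text
t: 9.37
tcp_pos: [0.5658, 0.0822, 0.1623]
eef_rot: [0.799, 0.463, 0.33, -0.193]
contact_force: [-0.0, -0.7, -1.3]
opening: 0.426
t 9.37 s,z,l -0.1178 0.1623 -0.0442 pitch 45.0 side 0.003 yawerr 0.08 F [-0.03 -0.66 -1.32] op 0.426 q [ 1.13  0.56 -1.17  2.15 -0.48  0.45  1.57]
(np.float64(-0.1226), np.float64(0.1562), np.int64(45), -0.045) t [-0.77  0.08  0.09] a [-0.2 -0.  -0.1] xyz [0.564 0.078 0.156]
(np.float64(-0.1276), np.float64(0.146), np.int64(45), -0.045) t [-1.85  0.08  0.46] a [-0.2 -0.  -0.1] xyz [0.562 0.073 0.146]
(np.float64(-0.1319), np.float64(0.1354), np.int64(45), -0.045) t [-2.9   0.08  0.91] a [-0.2 -0.  -0.1] xyz [0.559 0.07  0.135]
(np.float64(-0.1354), np.float64(0.1246), np.int64(45), -0.045) t [-3.91  0.09  1.42] a [-0.2 -0.  -0.1] xyz [0.558 0.067 0.125]
(np.float64(-0.1382), np.float64(0.1136), np.int64(45), -0.045) t [-4.89  0.09  2.  ] a [-0.2 -0.  -0.1] xyz [0.556 0.064 0.114]
(np.float64(-0.1393), np.float64(0.1081), np.int64(45), -0.045) t [-5.36  0.09  2.31] a [-0.2 -0.  -0.1] xyz [0.556 0.063 0.108]
(np.float64(-0.1401), np.float64(0.1025), np.int64(45), -0.045) t [-5.81  0.09  2.65] a [-0.2 -0.  -0.1] xyz [0.555 0.062 0.102]
```

Joints are comfortable and tracking is good.

```bash
python3 -m inch '[{"tx":-0.5,"ty":0.1,"tz":0,"ax":0,"ay":0,"az":0},{"tx":-1,"ty":0.1,"tz":0.15,"ax":0,"ay":0,"az":0},{"tx":-1.5,"ty":0.1,"tz":0.35,"ax":0,"ay":0,"az":0},{"tx":-2,"ty":0.1,"tz":0.5,"ax":0,"ay":0,"az":0},{"tx":-2.4,"ty":0.1,"tz":0.7,"ax":0,"ay":0,"az":0},{"tx":-2.9,"ty":0.1,"tz":0.9,"ax":0,"ay":0,"az":0},{"tx":-3.3,"ty":0.1,"tz":1.1,"ax":0,"ay":0,"az":0},{"tx":-3.7,"ty":0.1,"tz":1.3,"ax":0,"ay":0,"az":0},{"tx":-4.1,"ty":0.1,"tz":1.5,"ax":0,"ay":0,"az":0},{"tx":-4.4,"ty":0.1,"tz":1.7,"ax":0,"ay":0,"az":0},{"tx":-4.7,"ty":0.1,"tz":1.9,"ax":0,"ay":0,"az":0},{"tx":-4.9,"ty":0.1,"tz":2,"ax":0,"ay":0,"az":0}]';python3 -c "
from h import *
where()
im,d=ctrl.get_image('side');a=im[80:240,200:400]
P=cloud('side',d);hsv=cv2.cvtColor(im,cv2.COLOR_BGR2HSV)
b=(hsv[...,0]>105)&(hsv[...,0]<125)&(hsv[...,1]>150)&(hsv[...,2]>60)&(d>0);X=P[b];X=X[(X[:,2]>.08)&(X[:,2]<.3)&(np.linalg.norm(X[:,:2]-C,axis=1)<.2)]
V=np.linalg.svd(X-X.mean(0),full_matrices=False)[2][2];V*=np.sign(V[2]);print(len(X),'phi',np.degrees(np.arctan2(V[:2]@e,V[2])))
cv2.imwrite('pics/c6.png',cv2.resize(a,None,fx=2,fy=2,interpolation=2))
rows([arc(x) for x in (10,8,6,4,2,0,-1,-2)])"
```

```text
t: 10.37
tcp_pos: [0.5564, 0.0639, 0.1135]
eef_rot: [0.799, 0.463, 0.33, -0.193]
contact_force: [-0.2, 0.4, -1.1]
opening: 0.422
t 10.37 s,z,l -0.1383 0.1135 -0.0451 pitch 45.01 side 0.003 yawerr 0.06 F [-0.19  0.43 -1.09] op 0.422 q [ 1.13  0.65 -1.12  2.19 -0.44  0.38  1.63]
2897 phi 11.875150035500381
(np.float64(-0.1393), np.float64(0.1081), np.int64(45), -0.045) t [-0.43 -0.    0.3 ] a [-0.2 -0.  -0.1] xyz [0.556 0.063 0.108]
(np.float64(-0.1401), np.float64(0.1025), np.int64(45), -0.045) t [-0.89  0.    0.64] a [-0.2 -0.  -0.1] xyz [0.555 0.062 0.102]
(np.float64(-0.1408), np.float64(0.0969), np.int64(45), -0.045) t [-1.33  0.    0.99] a [-0.2 -0.  -0.1] xyz [0.555 0.062 0.097]
(np.float64(-0.1413), np.float64(0.0912), np.int64(45), -0.045) t [-1.77  0.    1.36] a [-0.2 -0.  -0.1] xyz [0.555 0.061 0.091]
(np.float64(-0.1416), np.float64(0.0856), np.int64(45), -0.045) t [-2.19  0.01  1.73] a [-0.2 -0.  -0.1] xyz [0.555 0.061 0.086]
(np.float64(-0.1417), np.float64(0.0799), np.int64(45), -0.045) t [-2.6   0.01  2.13] a [-0.2 -0.  -0.1] xyz [0.555 0.061 0.08 ]
(np.float64(-0.1416), np.float64(0.0771), np.int64(45), -0.045) t [-2.79  0.01  2.33] a [-0.2 -0.  -0.1] xyz [0.555 0.061 0.077]
(np.float64(-0.1414), np.float64(0.0742), np.int64(45), -0.045) t [-2.98  0.01  2.55] a [-0.2 -0.  -0.1] xyz [0.555 0.061 0.074]
```

View pics/c6.png

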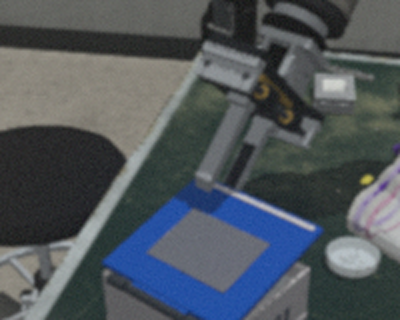

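```bash
python3 -m inch '[{"tx":-0.2,"ty":0,"tz":0.1,"ax":0,"ay":0,"az":0},{"tx":-0.4,"ty":0,"tz":0.3,"ax":0,"ay":0,"az":0},{"tx":-0.65,"ty":0,"tz":0.45,"ax":0,"ay":0,"az":0},{"tx":-0.9,"ty":0,"tz":0.65,"ax":0,"ay":0,"az":0},{"tx":-1.1,"ty":0,"tz":0.8,"ax":0,"ay":0,"az":0},{"tx":-1.3,"ty":0,"tz":1,"ax":0,"ay":0,"az":0},{"tx":-1.55,"ty":0,"tz":1.2,"ax":0,"ay":0,"az":0},{"tx":-1.75,"ty":0,"tz":1.35,"ax":0,"ay":0,"az":0},{"tx":-1.95,"ty":0,"tz":1.55,"ax":0,"ay":0,"az":0},{"tx":-2.2,"ty":0,"tz":1.75,"ax":0,"ay":0,"az":0},{"tx":-2.4,"ty":0,"tz":1.95,"ax":0,"ay":0,"az":0},{"tx":-2.6,"ty":0,"tz":2.1,"ax":0,"ay":0,"az":0},{"tx":-2.7,"ty":0,"tz":2.2,"ax":0,"ay":0,"az":0},{"tx":-2.8,"ty":0,"tz":2.3,"ax":0,"ay":0,"az":0},{"tx":-2.8,"ty":0,"tz":2.3,"ax":0,"ay":0,"az":0}]';python3 -c "
from h import *
where()
im,d=ctrl.get_image('side')
P=cloud('side',d);hsv=cv2.cvtColor(im,cv2.COLOR_BGR2HSV)
b=(hsv[...,0]>105)&(hsv[...,0]<125)&(hsv[...,1]>150)&(hsv[...,2]>60)&(d>0);X=P[b];X=X[(X[:,2]>.06)&(X[:,2]<.3)&(np.linalg.norm(X[:,:2]-C,axis=1)<.2)]
s=(X[:,:2]-H)@e
for a in (-.02,-.06,-.1,-.13,-.155):print(a,np.median(X[abs(s-a)<.012][:,2]))
"
```

```text
t: 11.67
tcp_pos: [0.5546, 0.0611, 0.0777]
eef_rot: [0.799, 0.463, 0.33, -0.193]
contact_force: [0.3, 0.1, 0.0]
opening: 0.423
t 11.67 s,z,l -0.1416 0.0777 -0.045 pitch 45.02 side 0.003 yawerr 0.07 F [0.25 0.1  0.04] op 0.423 q [ 1.1   0.72 -1.08  2.2  -0.41  0.31  1.66]
-0.02 0.08205143436510429
-0.06 0.08210170168479428
-0.1 0.08201529253828788
-0.13 0.0820108958947578
-0.155 0.08185121430225634
```

Shut: the plate top is level at 82 mm and the finger is free (0 N). Now I withdraw along the finger axis, then rise.

```bash
python3 -m inch '[{"tx":-0.3,"ty":0,"tz":0,"ax":0,"ay":0,"az":0},{"tx":-0.3,"ty":0,"tz":-1,"ax":0,"ay":0,"az":0},{"tx":-0.3,"ty":0,"tz":-3,"ax":0,"ay":0,"az":0},{"tx":-0.3,"ty":0,"tz":-5,"ax":0,"ay":0,"az":0},{"tx":-0.3,"ty":0,"tz":-7,"ax":0,"ay":0,"az":0},{"tx":-0.3,"ty":0,"tz":-9,"ax":0,"ay":0,"az":0},{"tx":1.5,"ty":0,"tz":-11,"ax":0,"ay":0,"az":0},{"tx":3.5,"ty":0,"tz":-13,"ax":0,"ay":0,"az":0},{"tx":5.5,"ty":0,"tz":-15,"ax":0,"ay":0,"az":0},{"tx":7,"ty":0,"tz":-16.5,"ax":0,"ay":0,"az":0},{"tx":7,"ty":0,"tz":-16.5,"ax":0,"ay":0,"az":0},{"tx":7,"ty":0,"tz":-16.5,"ax":0,"ay":0,"az":0}]';python3 -c "
from h import *
where()
im,d=ctrl.get_image('side');a=im[100:320,200:440];b=ctrl.get_image('top')[0][80:300,180:420]
cv2.imwrite('pics/c7.png',cv2.resize(np.hstack([a,b]),None,fx=1.6,fy=1.6,interpolation=2))
P=cloud('side',d);hsv=cv2.cvtColor(im,cv2.COLOR_BGR2HSV)
b=(hsv[...,0]>105)&(hsv[...,0]<125)&(hsv[...,1]>150)&(hsv[...,2]>60)&(d>0);X=P[b];X=X[(X[:,2]>.06)&(X[:,2]<.3)&(np.linalg.norm(X[:,:2]-C,axis=1)<.2)]
s=(X[:,:2]-H)@e
for a in (-.02,-.06,-.1,-.13,-.155):print(a,np.median(X[abs(s-a)<.012][:,2]))
"
```

```text
t: 12.72
tcp_pos: [0.5218, 0.0015, 0.2446]
eef_rot: [0.8, 0.464, 0.33, -0.192]
contact_force: [0.3, -0.6, -0.4]
opening: 0.426
t 12.72 s,z,l -0.2096 0.2446 -0.0461 pitch 44.87 side 0.001 yawerr 0.02 F [ 0.28 -0.59 -0.4 ] op 0.426 q [ 1.41  0.35 -1.2   2.1  -0.62  0.79  1.74]
-0.02 0.08201794886902547
-0.06 0.08210903897198851
-0.1 0.08186518183913272
-0.13 0.08195371254934167
-0.155 0.08185739073782611
```

View pics/c7.png

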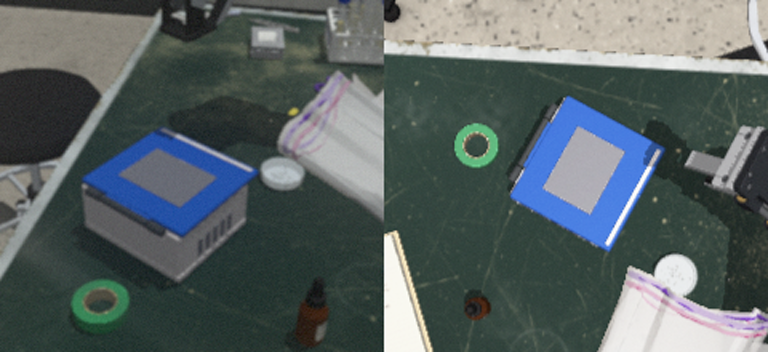

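The cover is level and shut. The petri at (675,275) and tape at (477,145) are undisturbed, and the hand is clear at (720,165), 160 mm above the cover's level. I'm handing it in.

```bash
python3 -m inch '[{"tx":0,"ty":0,"tz":0,"ax":0,"ay":0,"az":0},{"tx":0,"ty":0,"tz":0,"ax":0,"ay":0,"az":0}]'; python3 -c "
from bench import ctrl
print(ctrl.finish_job())"
```

```text
t: 12.98
tcp_pos: [0.5213, 0.0026, 0.2435]
eef_rot: [0.799, 0.463, 0.33, -0.194]
contact_force: [0.4, 0.2, -0.3]
opening: 0.422
the job is handed in; nothing more can be done
None
```

The cover is shut, and I handed the job in at 13.0 s of the 48 s. I kept the fingers about 40 mm apart, one on each side of the cover. The back finger pushed it over its balance point, and the front finger caught it and lowered it at about 24°/s, slowing to 12°/s for the last stretch. Then I drew the finger out along its own axis.

**Last checks:**
- **Cover:** its top was level at 82 mm from hinge to front edge, both before and after I withdrew. It should be 83 mm, so this is within the 2 mm calibration.
- **Lowering:** the cover measured 44.6° when 44° was planned, and 11.9° when 12° was planned. It stayed on the finger at both points I measured.
- **Force:** the readings taken between moves never passed about 2 N.
- **Surroundings:** the dish and tape roll showed no visible movement, and the hand ended clear of everything with no contact force. The vials can't be seen under the shut cover, so I couldn't check them, but nothing went near them.

No check failed. On the first dry run of the slanted pose the arm lagged behind the commanded rows, and a few extra rows brought it there.

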